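# Hang the keyhole bottle holder on its studs and stand the bottle in it

## Robot

A 7-joint arm with a two-finger parallel gripper is mounted at the origin on a cart in front of the work surface, level with it; the furniture and walls round the work are solid. World frame = base frame: x ahead of the robot, y to its left, z up, the work surface at z = 0. Lengths are in m, angles in rad, forces in N, time in s.
With the tool pointing down it reaches from about 0.375 to 0.925 m from the base axis. Payload 3.1 kg.
Tool frame: the origin (TCP) lies midway between the tips of the shut fingers; the grasp point (between the pads) lies arm.grip_depth behind it (arm.grip_depth is the distance from the TCP to the grasp point, in m); z points along the fingers, y is the direction in which the jaws open and shut (so a half turn about z gives the same grasp; the last joint's range is limited). The gripper opens to 85 mm and grips with 20 to 120 N. Pads are 22 mm wide; open, the fingers measure 114 mm over their backs; the gripper's body (76 mm by 85 mm) begins 54 mm behind the grasp point. The pads swing forward as they close: fully open they stand 13 mm farther back than shut.
Start: joints at [1.105, 0.383, 0.044, 1.598, -0.018, 1.161, -0.05], TCP at [0.234, -0.607, 0.231] pointing down, gripper open.
Joint ranges: [-2.61, 2.61], [-0.41, 2.15], [-1.48, 1.57], [0, 2.5], [-1.57, 4.71], [0.05, 1.97], [-2.85, 2.85]. Speed limits (rad/s): [2.79, 2.79, 3.14, 3.14, 3.14, 3.14, 3.14].

## Interface

Orientations are given as a unit quaternion [x, y, z, w].
In Python, from plant import arm gives the robot as it stands. Calls block until the motion is done:
- arm.move_pose(position, orientation): joint-space move of the TCP to a pose.
- arm.servo_line(position, speed=0.15, orientation=None): straight line of the TCP; orientation=None keeps the orientation; speed is the mean speed in m/s.
- arm.movej(angles): joint-space move.
- arm.gripper_to(opening, f_grip=None): opening from 0.0 (shut) to 1.0 (fully open); f_grip is the grip in N (None keeps the last); returns when the fingers have stopped.
- arm.wait(seconds).
- arm.inverse_kinematics(position, orientation): joint angles nearest the present ones, or None.
- arm.read_state(): the state.
- arm.read_camera(name): name is "side" or "top"; returns (picture, depth): 384x512x3 uint8, red, green, blue; 384x512 float32, m along the optical axis (not along the pixel's ray), 0 where there is no reading.
- arm.camera_params(name): a dict with "K" (3x3 intrinsics, pixels), "dist" ([k1, k2, p1, p2, k3] as OpenCV has them; the pictures are not rectified), "view" (4x4, takes a point from world to camera coordinates). Camera axes: x right, y up, looking along -z (the intrinsics and any distortion apply to the point x, -y, -z); pixel columns grow to the right and rows downward; lengths in m; the calibration is good to about 2 mm. A picture is of the moment at which its call begins. camera_params takes no time and is no camera call.
A pose or a line that the arm cannot do raises arm.Unreachable and nothing moves.
- arm.sign_off(): hands the job in, once; it reports no verdict.
The state is a dict: "clock": time; "q": joint angles; "joint_velocities": joint speeds; "effort": joint torques, N m; "ee_pos": TCP position; "tcp_rot": TCP orientation; "ft_force": force on the tool from outside, world axes, zero at the start; "moment": the same for the moment, N m; "gripper_width": opening from 0.0 (shut) to 1.0 (fully open).
Only numpy, scipy, OpenCV 4.12 (cv2) and the standard library are available. Lean on these libraries where they do the work, as an engineer would, in place of code of your own. Each camera call takes 0.05 s, during which the arm holds its last target.

## Task

Hang the empty blue bottle holder on the grey bench panel: slip both of its keyholes over the two headed studs, back against the panel, and slide it down until it sits locked on both studs, then let go of it. After that, take the white bottle with the blue cap that stands with the amber bottle and the small black-lidded jar at the near left of the right-hand desk, and stand it upright in the hung holder. Do not tip the white bottle over on the way, and leave the amber bottle, the jar and the roll of tape where they are.

Things in the scene. Friction and masses are not known exactly. Their poses are not given: they have to be found in the camera images.
- panel: Grey perforated steel panel, upright, fixed on the work table; 200 mm wide, 175 high, 6 thick. Origin: on the table under the middle of its front face. x points into the panel, y to the left along it, z up; the face is x = 0. Its foot (6 mm thick, as wide as the panel) reaches 80 mm in front of the face. Two brass-coloured headed studs stand out of the face, 110 mm apart.
- stud_left (a point): Middle of the left stud's shank: panel y = +55 mm, 147.5 mm above the table, 3.25 mm in front of the face; axes as the panel's. The shank is 7 mm in diameter and 6.5 mm long, then comes a head 18 mm in diameter and 6 mm thick with a bevelled front rim, so the stud stands out 12.5 mm in all.
- stud_right (a point): The same for the right stud, at panel y = -55 mm.
- holder: Blue sheet-steel bottle holder, loose, 0.26 to 0.49 kg, at first standing upright on the table: a back plate (160 mm wide, 96 high, x = -4 to 0 mm) with a bin on its front. Origin: bottom middle of the plate's rear face; x points out of the rear (towards the panel once hung), y left, z up. Centre of mass about 23 mm in front of the rear face, 34 mm up. Hung, its foot is 65 mm above the table.
- hole_left (a point): Centre of the round part of the left keyhole, 26 mm in diameter, 58.5 mm above the holder's foot, y = +55 mm, mid-thickness of the 4 mm plate. From it a slot 10 mm wide runs upward to a rounded end 86 mm above the foot. With the head through the hole and the plate back against the panel, the holder goes down 24 mm until the shank sits in the slot's end.
- hole_right (a point): The same for the right keyhole, at y = -55 mm.
- slot_left (a point): Where the shank's centre comes to rest in the left slot: 82.5 mm above the holder's foot, y = +55 mm, mid-thickness of the plate. Once hung it meets stud_left within about 1.5 mm (the plate has 2.5 mm of play between panel and head). Axes as the holder's.
- slot_right (a point): The same for the right slot (y = -55 mm), which belongs to stud_right.
- bin_floor (a point): Middle of the bin's inner floor, 44 mm in front of the plate's rear face and 3 mm above the foot; axes as the holder's. The bin reaches 84 mm in front of the rear face; 64 mm wide outside, 59 inside, 75.5 long inside. Side walls 2.5 mm thick, 60 mm high, to be gripped from above across the 64 mm; front wall 38 mm high.
- white_bottle: White squeeze bottle with a blue cap, loose, standing on the right-hand desk, whose top is 4 mm below the work table's (z = -0.004). 123 mm high, 0.11 to 0.22 kg. Body 48 mm in diameter, straight up to about 80 mm, then a sloping shoulder; cap 25 mm in diameter, its lower edge 102 mm up. Origin: middle of its underside, z up.
- amber_bottle: Amber bottle with a black cap, 42 mm in diameter, 102 mm high, standing on the right-hand desk near the white one; a bystander. Origin: middle of its underside.
- small_jar: Small glass jar with pinkish contents and a black lid, 52 mm in diameter, 58 mm high, on the right-hand desk; a bystander. Origin: middle of its underside.
- tape_roll: Yellow roll of masking tape lying flat near the front edge of the work table, 76 mm in diameter, 18 mm high; a bystander. Origin: middle of its underside.
Mind the look-alikes: they are no part of the job. Several things look just like the white_bottle: the one meant starts farthest from the robot's base.

How it is judged:
By the outcome, as a careful person would: the job done as asked, in the order asked, and still so for the second after the job is handed in, with the robot touching nothing.
It also fails if it takes over 64 s, if anything falls off the work surface, if the arm or the gripper's body presses on something with over 40 N, if the wrist force passes 120 N, or if a joint passes its speed limit or range.

## Working session

There is one attempt and no reset: what is moved stays moved. The work goes in short steps, each a Python script; the robot and the scene stay as the last script left them, time stands still between calls to the robot, and variables do not carry over. Pictures are saved under pics/ and viewed, and the job is handed in when it is done.

```bash
ls; mkdir -p pics; cat > h.py <<'E'
import numpy as np, cv2
from plant import arm
def cam(n):
    p=arm.camera_params(n); return np.array(p["K"]),np.array(p["dist"]),np.array(p["view"])
def shot(n,name):
    im,d=arm.read_camera(n); cv2.imwrite(f"pics/{name}.png",im[:,:,::-1]); np.savez(f"pics/{name}.npz",im=im,d=d); return im,d
def ray(n,uv):
    K,D,V=cam(n); u=cv2.undistortPoints(np.array(uv,float).reshape(-1,1,2),K,D)[:,0]
    R=V[:3,:3]; t=V[:3,3]; d=np.c_[u[:,0],-u[:,1],-np.ones(len(u))]
    return -R.T@t, d@R   # origin, dirs (unit depth)
def onplane(n,uv,z):
    o,d=ray(n,uv); return o+d*((z-o[2])/d[:,2])[:,None]
def bydepth(n,uv,dep):
    o,d=ray(n,uv); return o+d*np.array(dep)[:,None]
def proj(n,P):
    K,D,V=cam(n); P=np.atleast_2d(P)@V[:3,:3].T+V[:3,3]
    return cv2.projectPoints(P*[1,-1,-1],np.zeros(3),np.zeros(3),K,D)[0][:,0]
def cloud(n,d):
    v,u=np.mgrid[0:384,0:512]; P=bydepth(n,np.c_[u.ravel(),v.ravel()],d.ravel()).reshape(384,512,3); P[d<=0]=np.nan; return P
E
python3 - <<'E'
from h import *
for n in("side","top"):
    shot(n,n+"0"); K,D,V=cam(n); print(n,K.round(1).tolist(),D,(-V[:3,:3].T@V[:3,3]).round(3),V[:3,:3].round(2).tolist())
print(arm.read_state(),arm.grip_depth)
E
```

```text
pics
side [[473.9, 0.0, 250.9], [0.0, 473.9, 191.9], [0.0, 0.0, 1.0]] [-0.13813903  0.          0.          0.          0.        ] [0.247 0.97  0.997] [[-0.97, -0.23, -0.02], [0.14, -0.64, 0.75], [-0.19, 0.73, 0.66]]
top [[467.4, 0.0, 261.6], [0.0, 467.4, 194.1], [0.0, 0.0, 1.0]] [-0.06825141  0.          0.          0.          0.        ] [ 0.317 -0.024  1.788] [[0.01, -1.0, -0.01], [0.99, 0.01, 0.11], [-0.11, -0.01, 0.99]]
{'clock': 0.1, 'q': array([ 1.10517745,  0.38378957,  0.04382894,  1.59942359, -0.01791997,
        1.16121294, -0.04987872]), 'joint_velocities': array([-2.64818713e-03, -5.06428086e-03, -1.70461800e-06, -2.77346048e-03,
       -2.18039257e-04,  3.38787712e-04, -1.27109619e-03]), 'effort': array([ 2.49336015e-03, -4.34731114e+01,  1.02906648e+00, -2.50457472e+01,
        1.08516301e-02,  5.35480067e-03,  2.49500431e-05]), 'ee_pos': array([ 0.23342526, -0.60571416,  0.2299861 ]), 'tcp_rot': array([ 9.83126377e-01,  1.82923585e-01, -2.76266269e-04, -1.18891913e-03]), 'ft_force': array([-0.08132011,  0.16002205, -1.18552   ]), 'moment': array([-0.03096628, -0.03961481, -0.01283468]), 'gripper_width': 0.9955216466146097} 0.0187
```

```bash
ls -la . pics
```

```text
.:
total 16
drwxr-xr-x  3 agent agent 4096 Dec  6 04:03 .
drwxr-xr-x 23 root  root  4096 Dec  6 04:02 ..
-rw-r--r--  1 agent agent  959 Dec  6 04:03 h.py
drwxr-xr-x  2 agent agent 4096 Dec  6 04:03 pics

pics:
total 3340
drwxr-xr-x 2 agent agent    4096 Dec  6 04:03 .
drwxr-xr-x 3 agent agent    4096 Dec  6 04:03 ..
-rw-r--r-- 1 agent agent 1376748 Dec  6 04:03 side0.npz
-rw-r--r-- 1 agent agent  356707 Dec  6 04:03 side0.png
-rw-r--r-- 1 agent agent 1376748 Dec  6 04:03 top0.npz
-rw-r--r-- 1 agent agent  287026 Dec  6 04:03 top0.png
```

View pics/side0.png

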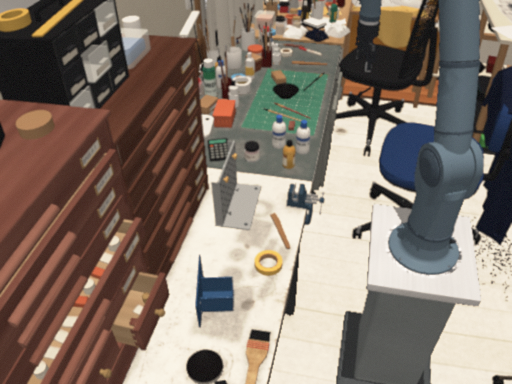

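View pics/top0.png

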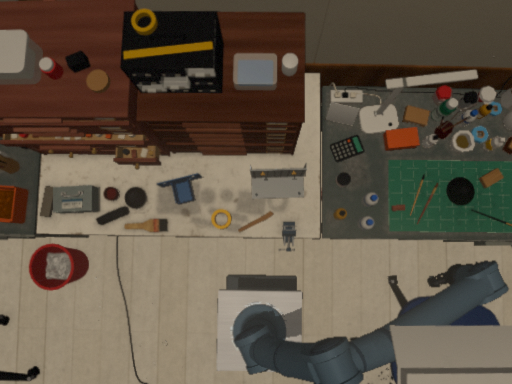

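The side view shows the panel at (228,185), the holder at (214,295), and the bottle group around (290,140). The top view shows two white candidates near (372,199) and (368,223), amber at (341,213) and the jar at (344,179). I'll enlarge these and measure.

```bash
python3 - <<'E'
from h import *
def crop(n,x0,y0,x1,y1,s,out):
    im=np.load(f"pics/{n}0.npz")["im"][y0:y1,x0:x1,::-1]; return cv2.resize(im,None,fx=s,fy=s,interpolation=cv2.INTER_CUBIC)
a=crop("side",180,110,330,230,4,"");cv2.imwrite("pics/cA.png",a)
b=crop("top",320,165,400,235,5,"");c=crop("top",150,160,320,235,4,"")
cv2.imwrite("pics/cB.png",b);cv2.imwrite("pics/cC.png",c)
cv2.imwrite("pics/cD.png",crop("side",180,240,300,340,5,""))
d=np.load("pics/top0.npz")["d"];P=cloud("top",d)
for uv in[(372,199),(368,223),(341,213),(344,179),(222,218),(181,188),(278,190),(250,200),(278,168),(350,220)]:
    print(uv,P[uv[1],uv[0]].round(3), np.hypot(*P[uv[1],uv[0]][:2]).round(3))
E
```

```text
(372, 199) [ 0.49  -0.402  0.12 ] 0.634
(368, 223) [ 0.403 -0.387  0.121] 0.559
(341, 213) [ 0.439 -0.293  0.104] 0.528
(344, 179) [ 0.571 -0.313  0.051] 0.651
(222, 218) [0.421 0.146 0.001] 0.446
(181, 188) [0.534 0.307 0.004] 0.616
(278, 190) [ 0.532 -0.067 -0.001] 0.536
(250, 200) [ 0.492  0.04  -0.004] 0.494
(278, 168) [ 0.616 -0.066  0.008] 0.62
(350, 220) [ 0.42  -0.344  0.   ] 0.543
```

View pics/cA.png

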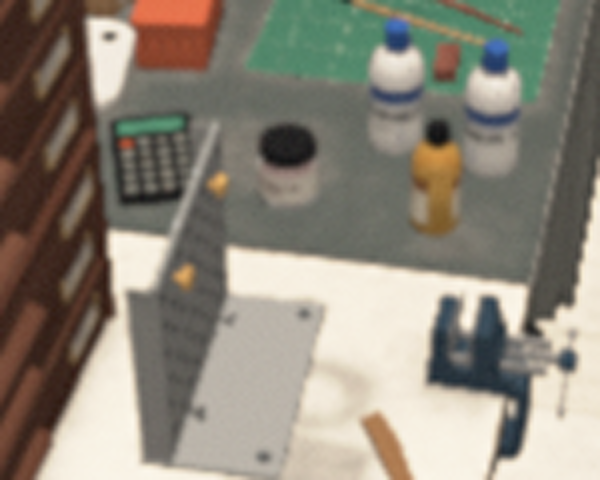

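View pics/cB.png

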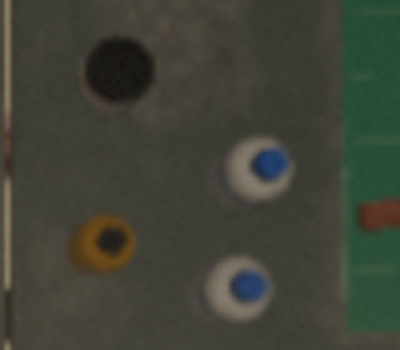

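View pics/cC.png

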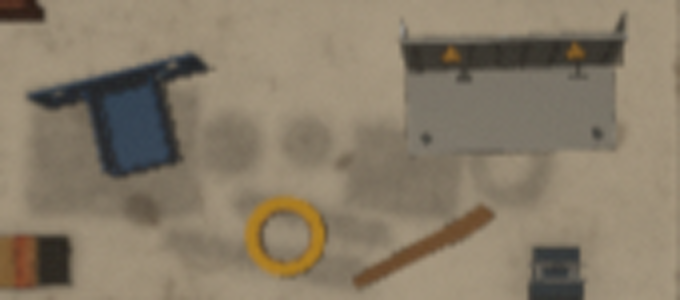

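View pics/cD.png

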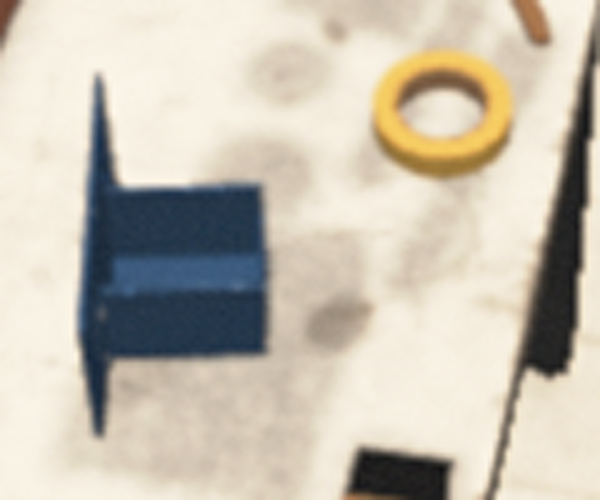

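The white candidates are (372,199) in the top view, (397,85) in crop A, at 0.634 m range; and (368,223), at 0.559 m. The crop shows both are blue-capped and stand with the amber bottle and the jar. The one meant is the farther, (372,199). Next I'll get precise positions.

```bash
cat > m.py <<'E'
from h import *
def tri(uvs,uvt):
    o1,d1=ray("side",[uvs]);o2,d2=ray("top",[uvt]);d1=d1[0]/np.linalg.norm(d1[0]);d2=d2[0]/np.linalg.norm(d2[0])
    A=np.c_[d1,-d2];s=np.linalg.lstsq(A,o2-o1,rcond=None)[0];a=o1+s[0]*d1;b=o2+s[1]*d2
    return (a+b)/2,np.linalg.norm(a-b)
def blobs(im,box,f,mn=4):
    x0,y0,x1,y1=box;hsv=cv2.cvtColor(im,cv2.COLOR_RGB2HSV);m=np.zeros(im.shape[:2],np.uint8)
    m[y0:y1,x0:x1]=f(hsv)[y0:y1,x0:x1];n,l,s,c=cv2.connectedComponentsWithStats(m)
    return [(c[i].round(2),s[i].tolist(),l==i) for i in range(1,n) if s[i][4]>=mn]
E
python3 - <<'E'
from m import *
S=np.load("pics/side0.npz");T=np.load("pics/top0.npz");s,t=S["im"],T["im"]
org=lambda h:((h[...,0]>8)&(h[...,0]<28)&(h[...,1]>110)&(h[...,2]>90)).astype(np.uint8)
blue=lambda h:((h[...,0]>100)&(h[...,0]<125)&(h[...,1]>120)&(h[...,2]>40)).astype(np.uint8)
bs=blobs(s,(215,140,245,190),org);bt=blobs(t,(255,165,305,180),org)
for b in bs+bt:print("stud",b[0],b[1])
cs=blobs(s,(265,110,315,132),blue);ct=blobs(t,(360,190,385,235),blue)
for b in cs+ct:print("cap",b[0],b[1])
print(onplane("top",[b[0] for b in ct],0.119))
print("caps side z .112",onplane("side",[b[0] for b in cs],0.112-.002))
for i in bs:
  for j in bt: print(tri(i[0],j[0]))
h1=blobs(s,(185,245,245,335),blue,50);h2=blobs(t,(150,165,210,210),blue,50)
for b in h1+h2:print("holder",b[0],b[1])
E
```

```text
stud [234.06 155.75] [232, 154, 5, 5, 16]
stud [225.67 179.  ] [224, 177, 4, 5, 18]
stud [262.45 173.  ] [261, 171, 4, 4, 11]
stud [293.2 172.4] [292, 171, 4, 4, 10]
cap [278.73 117.91] [276, 115, 6, 7, 33]
cap [303.61 123.14] [301, 120, 6, 7, 36]
cap [373.67 197.12] [371, 195, 6, 5, 24]
cap [369.47 221.68] [367, 220, 6, 5, 19]
[[ 0.4966348  -0.40869713  0.119     ]
 [ 0.40809153 -0.39266444  0.119     ]]
caps side z .112 [[ 0.49589015 -0.41029101  0.11      ]
 [ 0.40663687 -0.39488318  0.11      ]]
(array([ 0.55249653, -0.00997793,  0.23281192]), np.float64(0.016721078617216844))
(array([ 0.57691022, -0.11678   ,  0.14939173]), np.float64(0.001327871052906477))
(array([ 0.57294408, -0.00786896,  0.14844749]), np.float64(0.002290657999383386))
(array([ 0.60106511, -0.12073473,  0.05077891]), np.float64(0.0156849433806844))
holder [213.86 293.87] [197, 267, 35, 54, 1079]
```

Stud separation comes out at 0.109 m with heights 148–149 mm, and both match what was given. I'll refine the panel and holder yaw using edges and averaged depth.

```bash
python3 - <<'E'
from m import *
S=np.load("pics/side0.npz");T=np.load("pics/top0.npz")
Ps=cloud("side",S["d"]);Pt=cloud("top",T["d"])
# panel face from side depth
sel=(abs(Ps[...,1]+.063)<.095)&(Ps[...,2]>.03)&(Ps[...,2]<.165)&(Ps[...,0]>.55)&(Ps[...,0]<.62)
p=Ps[sel];print("n",len(p))
for it in range(5):
    A=np.c_[p[:,1]+.063,p[:,2]-.1,np.ones(len(p))];c=np.linalg.lstsq(A,p[:,0],rcond=None)[0];r=p[:,0]-A@c;p=p[abs(r)<2.5*r.std()]
print("face x = a*(y+.063)+b*(z-.1)+c",c,"std",r.std(),len(p))
# table z check for both
for n,P in(("side",Ps),("top",Pt)):
    q=P[(abs(P[...,0]-.5)<.03)&(abs(P[...,1]-.1)<.05)];print(n,"table z",np.nanmedian(q[:,2]),q[:,2].std())
# foot edge top image
g=cv2.GaussianBlur(cv2.cvtColor(T["im"],cv2.COLOR_RGB2GRAY).astype(float),(0,0),1)
def edge(cols,r0,r1,sgn,ax=0):
    out=[]
    for u in cols:
        pr=g[r0:r1,u] if ax==0 else g[u,r0:r1]
        d=np.gradient(pr)*sgn;k=int(d.argmax())
        if 0<k<len(d)-1:
            k2=k+.5*(d[k-1]-d[k+1])/(d[k-1]-2*d[k]+d[k+1]);out.append((u,r0+k2) if ax==0 else (r0+k2,u))
    return np.array(out)
print("foot pr",g[190:204,270].round(0),g[190:204,290].round(0))
print("panel top pr",g[160:182,275].round(0))
print("foot sides",g[190,245:260].round(0),g[190,296:312].round(0))
h=cv2.cvtColor(T["im"],cv2.COLOR_RGB2HSV)[160:212,152:210]
m=((h[...,0]>100)&(h[...,0]<125)&(h[...,1]>80)).astype(np.uint8);n,l,st,c=cv2.connectedComponentsWithStats(m);print(st.tolist(),c)
cv2.imwrite("pics/mh.png",cv2.resize(m*255,None,fx=10,fy=10,interpolation=0))
E
```

```text
n 636
face x = a*(y+.063)+b*(z-.1)+c [-0.04213924 -0.00165578  0.58239811] std 0.0006118584686114755 571
side table z 0.001252290719515714 0.002094156328011505
top table z 0.0008359406963708294 0.0043417437777604415
foot pr [118. 118. 118. 118. 118. 117. 114. 110. 111. 117. 121. 123. 124. 126.] [116. 116. 117. 117. 117. 118. 121. 129. 136. 141. 141. 141. 142. 142.]
panel top pr [144. 146. 148. 149. 149. 148. 147. 143. 130. 108.  82.  63.  54.  52.
  53.  57.  68.  87. 105. 113. 115. 115.]
foot sides [132. 133. 134. 135. 136. 133. 127. 122. 120. 119. 118. 118. 118. 119.
 119.] [116. 115. 113. 112. 113. 115. 115. 119. 127. 134. 140. 144. 147. 148.
 148. 148.]
[[0, 0, 58, 52, 2796], [35, 20, 1, 1, 1], [24, 22, 16, 20, 219]] [[28.25894134 25.04864092]
 [35.         20.        ]
 [31.54794521 31.28767123]]
```

View pics/mh.png

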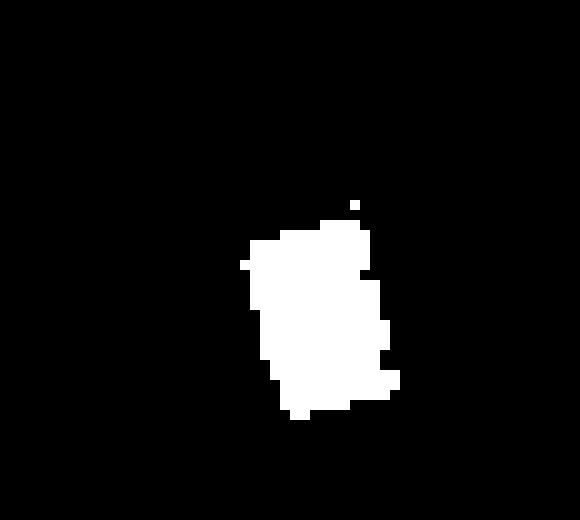

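```bash
python3 - <<'E'
from m import *
S=np.load("pics/side0.npz");T=np.load("pics/top0.npz")
Ps=cloud("side",S["d"]);Pt=cloud("top",T["d"])
def isb(im): 
    h=cv2.cvtColor(im,cv2.COLOR_RGB2HSV);return (h[...,0]>98)&(h[...,0]<128)&(h[...,1]>70)
out=[]
for n,P,im in(("side",Ps,S["im"]),("top",Pt,T["im"])):
    sel=(abs(P[...,0]-.55)<.1)&(abs(P[...,1]-.31)<.11)&(P[...,2]>.012)&(P[...,2]<.11)
    p=P[sel];print(n,len(p),p.min(0),p.max(0));out.append(p)
np.savez("pics/hp.npz",s=out[0],t=out[1])
# plot xy
img=np.full((560,600,3),255,np.uint8)
for p,base in((out[0],0),(out[1],1)):
    for q in p:
        x=int((0.42-q[1])*2700);y=int((.65-q[0])*2700)
        c=int(255*q[2]/.1);col=(0,c,255-c) if base==0 else (255,c,0)
        if 0<=x<600 and 0<=y<560: cv2.circle(img,(x,y),1+base,col,-1)
cv2.imwrite("pics/xy.png",img)
E
```

```text
side 1159 [0.46983765 0.22785168 0.01204621] [0.64931961 0.41264333 0.10922323]
top 409 [0.47163983 0.20706878 0.01200057] [0.64998274 0.41929345 0.10978538]
```

View pics/xy.png

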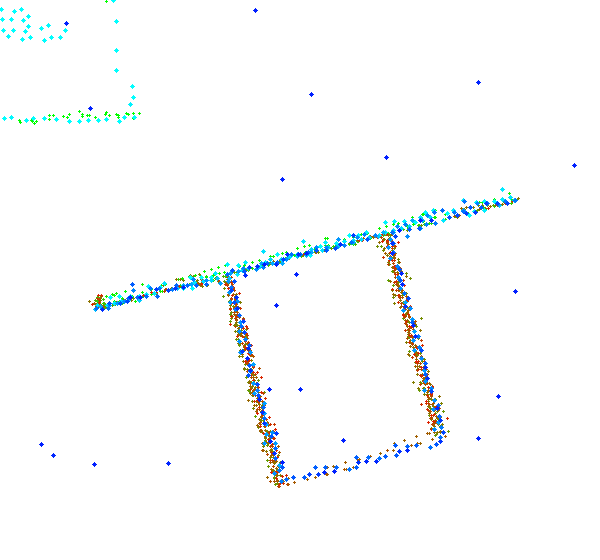

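```bash
python3 - <<'E'
from m import *
z=np.load("pics/hp.npz");p=np.vstack([z["s"],z["t"]])
a=0.244
for it in range(4):
    ex=np.array([np.cos(a),np.sin(a)]);ey=np.array([-np.sin(a),np.cos(a)])
    X=p[:,:2]@ex;Y=p[:,:2]@ey
    if it==0: 
        x0=np.array([.58,.27])@ex; 
    hx=np.histogram(X,np.arange(.4,.75,.002));x0=hx[1][hx[0].argmax()]+.001
    k=(abs(X-x0)<.008)&(Y>np.array([.539,.386])@ey-.17)&(Y<np.array([.539,.386])@ey+.005)
    c=np.polyfit(Y[k],X[k],1);a-=np.arctan(c[0])
print("yaw",a,"plate x",np.median(X[k]),np.percentile(X[k],[5,95]),"plate Y ends",np.percentile(Y[k],[0.5,99.5]))
w=(X<x0-.012)&(X>x0-.078)
h=np.histogram(Y[w],np.arange(Y[k].min(),Y[k].max(),.002));i=np.argsort(h[0])[-6:];print(h[1][i],h[0][i])
ym=(Y[k].min()+Y[k].max())/2
for s in(-1,1):
    q=w&(abs(Y-ym-s*.031)<.012);c=np.polyfit(X[q],Y[q],1);print("wall",np.median(Y[q]),"slope",c[0],q.sum())
f=(X<x0-.075)&(X>x0-.09)&(abs(Y-ym)<.025);print("front",np.median(X[f]),f.sum())
E
```

```text
yaw 0.24914545845596395 plate x 0.6142965309743409 [0.60983052 0.61743557] plate Y ends [0.08014189 0.24041871]
[0.18668274 0.13068274 0.12668274 0.19068274 0.18868274 0.12868274] [ 36  40 121 139 168 183]
wall 0.12938345229442305 slope 0.009771726621297284 363
wall 0.1904822144312522 slope 0.0025220567297230957 367
front 0.5350920251276736 48
```

Holder fit: plate width 160 mm and wall spacing 61 mm, both matching the given sizes. Yaw is about 0.25 rad, rear face centre ≈ 0.617·ex + 0.160·ey. The panel yaw is 0.042 rad. Now I'll grasp it.

```bash
cat >> h.py <<'E'
def down(th): return [np.cos(th/2),np.sin(th/2),0,0]
def axes(a): return np.array([np.cos(a),np.sin(a)]),np.array([-np.sin(a),np.cos(a)])
def st(tag=""):
    s=arm.read_state();print(tag,"t%.2f"%s["clock"],"p",np.round(s["ee_pos"],4),"F",np.round(s["ft_force"],1),"M",np.round(s["moment"],2),"w%.3f"%s["gripper_width"]);return s
HY=0.25;PY=0.042;PO=np.array([.5825,-.062])
E
python3 - <<'E'
from h import *
ex,ey=axes(HY);c=.567*ex+.160*ey;print(c)
px,py=axes(PY);d=PO-px*.05
B=np.array([.496,-.4095])
for p,th in((np.r_[c,.22],HY),(np.r_[c,.025],HY),(np.r_[d,.12],PY),(np.r_[B,.05],PY),(np.r_[PO-.044*px,.14],PY)):
    print(p.round(3),np.round(arm.inverse_kinematics(p,down(th)),2))
arm.move_pose(np.r_[c,.20],down(HY));st("above")
arm.servo_line(np.r_[c,.10],speed=.2);
shot("top","top1");shot("side","side1");st()
E
```

```text
[0.50978871 0.29530403]
[0.51  0.295 0.22 ] [ 0.12  0.42 -0.89  1.73  0.35  1.17 -2.19]
[0.51  0.295 0.025] [-0.09  0.63 -0.63  1.85  0.49  0.83 -2.29]
[ 0.533 -0.064  0.12 ] [ 0.36  0.33 -0.37  1.95  0.15  0.89 -1.61]
[ 0.496 -0.41   0.05 ] [ 0.65  0.57 -0.03  1.73  0.02  0.84 -0.92]
[ 0.539 -0.064  0.14 ] [ 0.37  0.31 -0.38  1.92  0.14  0.93 -1.6 ]
above t3.39 p [0.5105 0.2942 0.1998] F [-0.5  0.1 -0.7] M [-0.02  0.05 -0.04] w1.003
 t4.14 p [0.5111 0.2965 0.102 ] F [-0.3  0.4  0.2] M [-0.03 -0.01  0.03] w0.997
```

```bash
python3 - <<'E'
import cv2
a=cv2.imread("pics/side1.png")[200:340,150:310];b=cv2.imread("pics/top1.png")[140:230,130:230]
cv2.imwrite("pics/c1.png",cv2.hconcat([cv2.resize(a,(400,350),interpolation=2),cv2.resize(b,(389,350),interpolation=2)]))
E
```

```text
(no output)
```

View pics/c1.png

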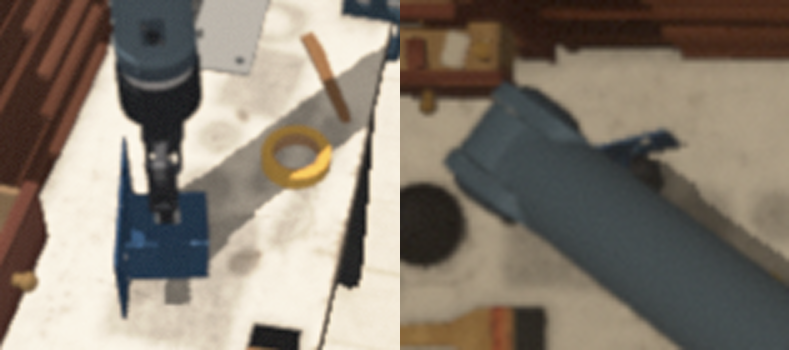

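The gripper is over the bin (side crop about (165,215)) with its jaws across it. I'll descend and grip.

```bash
python3 - <<'E'
from h import *
ex,ey=axes(HY);c=.567*ex+.160*ey
arm.servo_line(np.r_[c,.025],speed=.15);s=st("down")
arm.gripper_to(0.0,f_grip=70);st("grip")
arm.wait(.2);st()
c2=c
arm.servo_line(np.r_[c2,.145],speed=.15);st("lift")
shot("side","side2");shot("top","top2")
E
```

```text
down t4.79 p [0.5102 0.2959 0.0256] F [ 0.8 -0.1 -0.4] M [ 0.02 -0.05  0.  ] w1.002
grip t5.12 p [0.511  0.2963 0.0269] F [-0.1 -0.7  6.6] M [-0.19  0.16  0.02] w0.738
 t5.33 p [0.5111 0.2963 0.0269] F [-0.5 -0.7  7. ] M [-0.13  0.15  0.02] w0.740
lift t6.28 p [0.5088 0.2943 0.1436] F [ 0.3  0.6 -4.9] M [-0.03  0.15 -0.02] w0.735
```

View pics/side2.png

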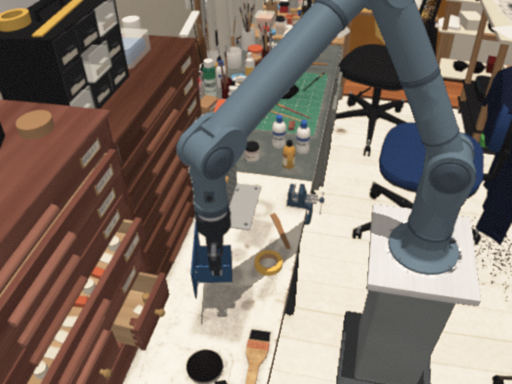

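```bash
python3 - <<'E'
from h import *
px,py=axes(PY);p=PO-px*.09
arm.servo_line(np.r_[p,.116],speed=.22,orientation=down(PY));st("pre")
arm.wait(.3);s=st()
im,d=shot("side","side3");im,dt=shot("top","top3")
t=s["ee_pos"]
ps=[]
for n,D in(("side",d),("top",dt)):
    P=cloud(n,D);P=P[np.isfinite(P).all(-1)]
    L=np.c_[(P[:,:2]-t[:2])@px,(P[:,:2]-t[:2])@py,P[:,2]]
    k=(L[:,0]>.035)&(L[:,0]<.066)&(abs(L[:,1])<.085)&(L[:,2]>.07)&(L[:,2]<.2);q=L[k]
    print(n,len(q),q.min(0),q.max(0))
    if len(q)>30:
        for i in range(4):
            A=np.c_[q[:,1],q[:,2]-.13,np.ones(len(q))];c=np.linalg.lstsq(A,q[:,0],rcond=None)[0];r=q[:,0]-A@c;q=q[abs(r)<2.5*r.std()+1e-4]
        print("plate x=a*y+b*(z-.13)+c",c.round(4),r.std(),len(q),"y",np.percentile(q[:,1],[1,99]),"z",np.percentile(q[:,2],[1,50,99]))
E
python3 -c "
import cv2
a=cv2.imread('pics/side3.png')[120:250,170:310];cv2.imwrite('pics/c3.png',cv2.resize(a,None,fx=4.5,fy=4.5,interpolation=2))"
```

```text
pre t8.18 p [ 0.4929 -0.0639  0.1162] F [-0.1  0.6 -3.8] M [ 0.04  0.1  -0.02] w0.737
 t8.47 p [ 0.4926 -0.0652  0.116 ] F [-0.2  0.1 -3.7] M [-0.03  0.08  0.06] w0.737
side 436 [ 0.03501088 -0.08471683  0.08804218] [0.05327015 0.08174322 0.19173916]
plate x=a*y+b*(z-.13)+c [0.0094 0.0546 0.0462] 0.0025889681050246215 396 y [-0.07377383  0.08017327] z [0.0925934  0.14520563 0.18873198]
top 54 [ 0.04517468 -0.0812663   0.1009909 ] [0.05038883 0.07800978 0.1903976 ]
plate x=a*y+b*(z-.13)+c [-0.0047  0.0249  0.0465] 0.001150289485061998 52 y [-0.08091799  0.07778974] z [0.10110807 0.1615549  0.18985531]
```

View pics/c3.png

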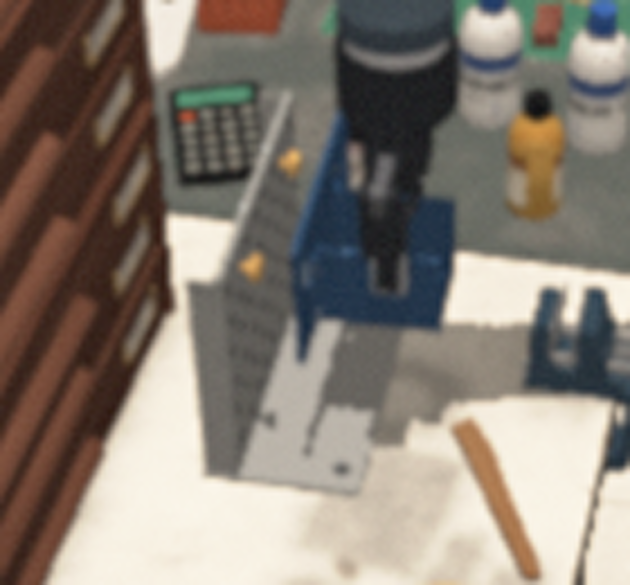

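```bash
python3 - <<'E'
from h import *
px,py=axes(PY);t=np.r_[PO-px*.09,.116]
for n in("side","top"):
    P=cloud(n,np.load(f"pics/{n}3.npz")["d"])
    L=np.dstack([(P[...,:2]-t[:2])@px,(P[...,:2]-t[:2])@py,P[...,2]])
    for y0,y1 in((.04,.09),(-.09,-.04)):
        k=(L[...,0]>.04)&(L[...,0]<.06)&(L[...,1]>y0)&(L[...,1]<y1)&(L[...,2]>.08)&(L[...,2]<.2);q=L[k]
        if len(q)<15: print(n,y0,len(q));continue
        for i in range(3):
            A=np.c_[q[:,2]-.14,np.ones(len(q))];c=np.linalg.lstsq(A,q[:,0],rcond=None)[0];r=q[:,0]-A@c;q=q[abs(r)<2.5*r.std()+1e-4]
        print(n,y0,len(q),c.round(4),r.std().round(4),"z",np.percentile(q[:,2],[2,98]).round(4),"y",q[:,1].min().round(4),q[:,1].max().round(4))
    k=(L[...,0]>.07)&(L[...,0]<.1)&(abs(L[...,1])<.095)&(L[...,2]>.165)&(L[...,2]<.19);print(n,"panel",k.sum(),np.median(L[k],0) if k.any() else "")
# bin side wall bottom: tilt along x
P=cloud("side",np.load("pics/side3.npz")["d"]);L=np.dstack([(P[...,:2]-t[:2])@px,(P[...,:2]-t[:2])@py,P[...,2]])
k=(abs(L[...,1]-.032)<.006)&(L[...,2]>.08)&(L[...,2]<.155)&(L[...,0]<.05)&(L[...,0]>-.045);q=L[k]
for a in np.arange(-.035,.045,.01):
    z=q[abs(q[:,0]-a)<.006][:,2]
    if len(z)>3: print("wall x%.3f n%d zmin %.4f zmax %.4f"%(a,len(z),z.min(),z.max()))
E
```

```text
side 0.04 130 [0.0124 0.0484] 0.0014 z [0.0935 0.187 ] y 0.0402 0.0823
side -0.09 43 [-0.0136  0.0494] 0.0011 z [0.1261 0.1865] y -0.0842 -0.042
side panel 126 [0.09071772 0.00874485 0.17441812]
top 0.04 38 [0.0232 0.0466] 0.0011 z [0.1059 0.1886] y 0.0499 0.0786
top -0.09 14
top panel 115 [9.01023107e-02 1.13793322e-04 1.73913012e-01]
wall x-0.035 n24 zmin 0.0940 zmax 0.1518
wall x-0.025 n60 zmin 0.0926 zmax 0.1518
wall x-0.015 n66 zmin 0.0888 zmax 0.1543
wall x-0.005 n45 zmin 0.0888 zmax 0.1543
wall x0.005 n36 zmin 0.0926 zmax 0.1513
wall x0.015 n63 zmin 0.0906 zmax 0.1513
wall x0.025 n67 zmin 0.0893 zmax 0.1526
wall x0.035 n63 zmin 0.0917 zmax 0.1504
```

Tilt is at most about 1°, the foot is near 0.090 m, and the plate is centred laterally to about 1 mm. I'll advance over the studs while watching the force.

```bash
python3 - <<'E'
from h import *
px,py=axes(PY)
def go(x,z,y=0,v=.06): arm.servo_line(np.r_[PO+px*x+py*y,z],speed=v); s=arm.read_state();F=s["ft_force"];e=s["ee_pos"][:2]-PO;print("x%.4f"%x,"act",(e@px).round(4),(e@py).round(4),s["ee_pos"][2].round(4),"F panel",(F[:2]@px).round(1),(F[:2]@py).round(1),F[2].round(1),"t%.1f"%s["clock"]);return F[:2]@px,F
f0=go(-.070,.115)[0]
for x in np.arange(-.066,-.0465,.002):
    f,F=go(x,.115,v=.03)
    if f<f0-8 or abs(F).max()>20: break
shot("side","side4")
E
python3 -c "
import cv2
a=cv2.imread('pics/side4.png')[120:250,170:310];cv2.imwrite('pics/c4.png',cv2.resize(a,None,fx=4.5,fy=4.5,interpolation=2))"
```

```text
x-0.0700 act -0.0696 0.0002 0.115 F panel 1.0 0.4 -4.1 t9.1
x-0.0660 act -0.0659 -0.0 0.115 F panel 0.5 -0.2 -4.6 t9.3
x-0.0640 act -0.0639 -0.0 0.1151 F panel -0.9 -0.0 -3.7 t9.6
x-0.0620 act -0.0618 0.0 0.115 F panel -0.7 0.4 -4.7 t9.8
x-0.0600 act -0.0598 0.0 0.1151 F panel 0.3 -0.5 -4.6 t10.1
x-0.0580 act -0.0578 0.0 0.1151 F panel -0.2 -0.8 -4.4 t10.3
x-0.0560 act -0.0558 0.0 0.1151 F panel -0.2 -0.0 -4.3 t10.6
x-0.0540 act -0.0538 -0.0 0.1151 F panel -0.6 -0.4 -4.7 t10.8
x-0.0520 act -0.0528 0.0 0.1146 F panel -2.7 0.3 -4.5 t11.1
x-0.0500 act -0.0527 0.0 0.1144 F panel -7.2 0.2 -0.8 t11.3
```

View pics/c4.png

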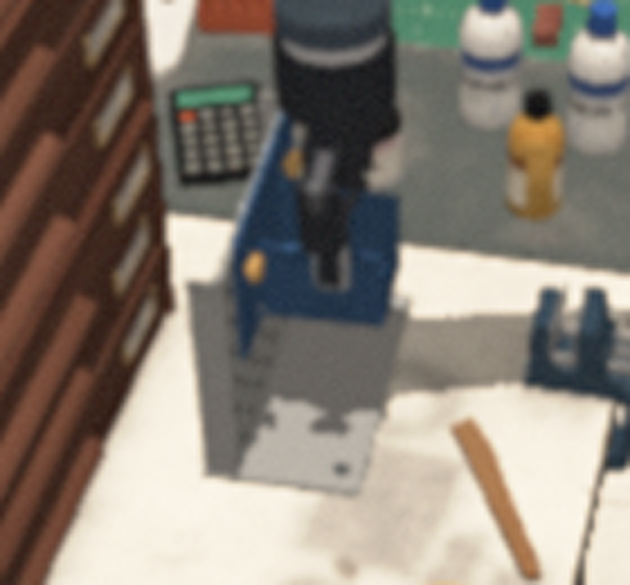

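Contact came at x = −0.0527, and both brass heads show in front of the plate at crop (255,265) and (292,163). I'll ease the push off and slide down.

```bash
python3 - <<'E'
from h import *
px,py=axes(PY)
def go(x,z,y=0,v=.06): arm.servo_line(np.r_[PO+px*x+py*y,z],speed=v); s=arm.read_state();F=s["ft_force"];e=s["ee_pos"][:2]-PO;print("z%.4f"%z,"act",(e@px).round(4),(e@py).round(4),s["ee_pos"][2].round(4),"F panel",(F[:2]@px).round(1),(F[:2]@py).round(1),F[2].round(1),"Mz",s["moment"].round(2),"t%.1f"%s["clock"]);return F[:2]@px,F
go(-.0525,.115)
for z in np.arange(.112,.084,-.003):
    f,F=go(-.0525,z,v=.05)
    if F[2]>12 or abs(F[:2]).max()>22: break
shot("side","side5")
E
python3 -c "
import cv2
a=cv2.imread('pics/side5.png')[120:250,170:310];cv2.imwrite('pics/c5.png',cv2.resize(a,None,fx=4.5,fy=4.5,interpolation=2))"
```

```text
z0.1150 act -0.0527 0.0 0.1149 F panel -1.5 -0.3 -4.3 Mz [ 0.01  0.43 -0.1 ] t11.6
z0.1120 act -0.0527 -0.0001 0.1116 F panel -2.3 -0.3 -4.3 Mz [-0.03  0.47 -0.2 ] t11.9
z0.1090 act -0.0528 -0.0001 0.1085 F panel -2.1 -0.7 -5.0 Mz [-0.03  0.49 -0.18] t12.1
z0.1060 act -0.0528 -0.0001 0.1056 F panel -1.6 -0.6 -5.7 Mz [-0.1   0.49 -0.19] t12.4
z0.1030 act -0.0527 0.0001 0.1027 F panel -2.8 -0.5 -4.2 Mz [-0.09  0.6  -0.16] t12.6
z0.1000 act -0.0527 0.0001 0.0997 F panel -3.4 0.1 -4.8 Mz [-0.04  0.62 -0.27] t12.9
z0.0970 act -0.0527 0.0001 0.0968 F panel -3.4 -1.6 -4.1 Mz [-0.02  0.63 -0.29] t13.1
z0.0940 act -0.0527 0.0 0.0938 F panel -3.9 -0.3 -3.6 Mz [-0.01  0.66 -0.2 ] t13.4
z0.0910 act -0.0525 0.0005 0.0921 F panel -7.2 0.2 3.8 Mz [-0.    1.2  -0.46] t13.6
z0.0880 act -0.0525 0.0007 0.0915 F panel -14.6 2.4 19.3 Mz [ 0.19  2.31 -0.75] t13.9
```

View pics/c5.png

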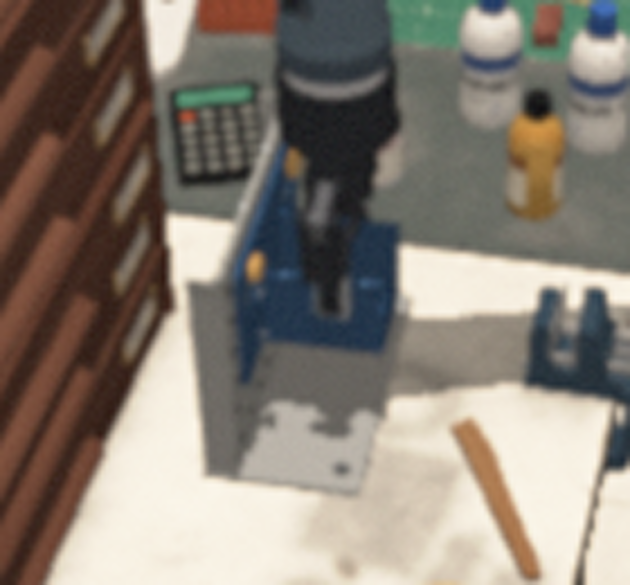

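It travelled 23.4 mm and then hit a hard stop, with the foot at about 65.5 mm as expected. I'll relax, release, retreat and check.

```bash
python3 - <<'E'
from h import *
px,py=axes(PY);p=PO-px*.0525
arm.servo_line(np.r_[p,.0915],speed=.05);st()
arm.gripper_to(1.0);st("open")
arm.servo_line(np.r_[p,.24],speed=.2);st("up")
B=np.array([.496,-.4095])
arm.move_pose(np.r_[B,.24],down(PY));st("above B")
shot("side","side6");shot("top","top6")
P=cloud("side",np.load("pics/side6.npz")["d"])
L=np.dstack([(P[...,:2]-PO)@px,(P[...,:2]-PO)@py,P[...,2]])
k=(L[...,0]<-.02)&(L[...,0]>-.1)&(abs(L[...,1])<.045)&(L[...,2]>.055)&(L[...,2]<.14);q=L[k]
print(len(q),np.percentile(q,[1,50,99],axis=0).round(4))
for s,nm in((1,"L"),(-1,"R")):
    w=q[abs(q[:,1]-s*.031)<.007];print(nm,len(w),np.percentile(w,[1,50,99],axis=0).round(4))
E
python3 -c "
import cv2
a=cv2.imread('pics/side6.png')[100:250,170:340];cv2.imwrite('pics/c6.png',cv2.resize(a,None,fx=4,fy=4,interpolation=2))"
```

```text
t14.19 p [ 0.53   -0.0637  0.0924] F [-5.8  0.1  2.1] M [-0.06  1.04 -0.44] w0.738
open t14.55 p [ 0.532  -0.064   0.0925] F [-0.6  0.4  0.2] M [ 0.05  0.05 -0.03] w0.998
up t15.44 p [ 0.5291 -0.0643  0.2388] F [ 0.   0.8 -0.7] M [-0.05  0.01  0.03] w0.999
above B t16.75 p [ 0.4975 -0.4066  0.24  ] F [ 0.3 -0.2  0.6] M [-0.01 -0.04  0.  ] w1.001
681 [[-0.085  -0.0362  0.0664]
 [-0.0544  0.0263  0.0989]
 [-0.0205  0.0344  0.1275]]
L 350 [[-0.0841  0.0255  0.0663]
 [-0.0536  0.0304  0.0976]
 [-0.0212  0.035   0.1275]]
R 290 [[-0.0848 -0.0363  0.0719]
 [-0.0521 -0.031   0.1015]
 [-0.0204 -0.0265  0.1275]]
```

View pics/c6.png

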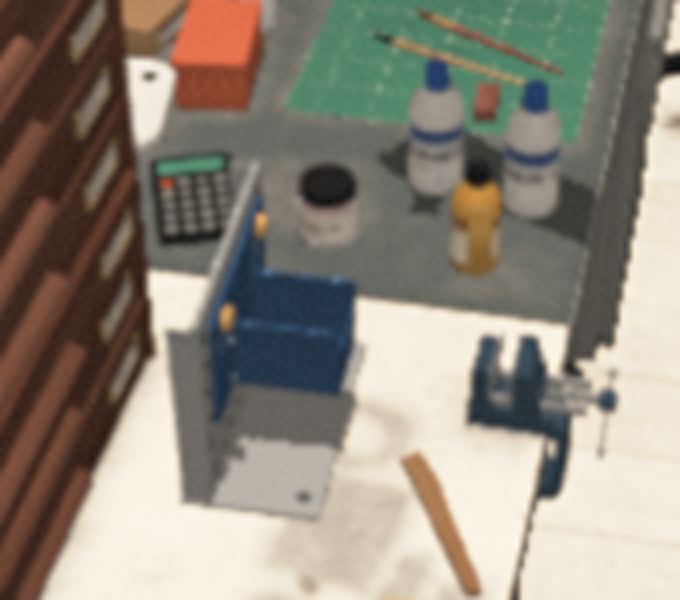

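View pics/top6.png

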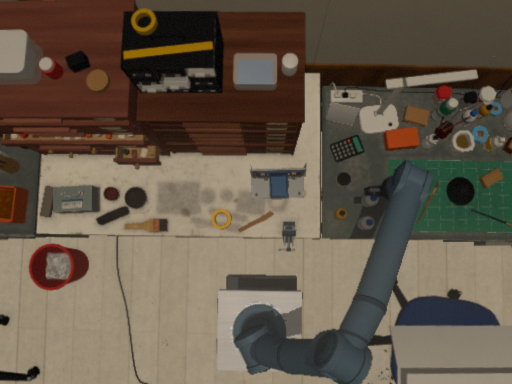

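The holder hangs level, with walls symmetric to 0.3 mm and the rim at ~126 mm. The bottles haven't moved. I'll do a body check on the target bottle and then grasp it.

```bash
python3 - <<'E'
from h import *
from scipy.optimize import least_squares
P=cloud("side",np.load("pics/side0.npz")["d"]);B=np.array([.496,-.4095])
k=(np.hypot(P[...,0]-B[0],P[...,1]-B[1])<.035)&(P[...,2]>.02)&(P[...,2]<.075);q=P[k]
r=least_squares(lambda c:np.hypot(q[:,0]-c[0],q[:,1]-c[1])-.024,B,loss="soft_l1",f_scale=.002);print(len(q),r.x,np.abs(r.fun).mean())
B=(r.x+B)/2;print(B);np.save("B.npy",B)
arm.servo_line(np.r_[B,.15],speed=.2)
arm.servo_line(np.r_[B,.051],speed=.12);st("down")
arm.gripper_to(0.0,f_grip=40);st("grip");arm.wait(.15)
arm.servo_line(np.r_[B,.09],speed=.1);st("lift");shot("side","side7")
E
python3 -c "
import cv2
a=cv2.imread('pics/side7.png')[60:210,200:370];cv2.imwrite('pics/c7.png',cv2.resize(a,None,fx=4,fy=4,interpolation=2))"
```

```text
180 [ 0.49620717 -0.40950111] 0.002031976187987649
[ 0.49610358 -0.40950056]
down t18.43 p [ 0.497 -0.41   0.052] F [ 0.5 -0.  -0.2] M [-0.01 -0.    0.05] w1.000
grip t18.88 p [ 0.4968 -0.4097  0.0521] F [-0.3  0.9  4.8] M [0.2  0.16 0.01] w0.547
lift t19.57 p [ 0.4963 -0.4098  0.0908] F [-0.7 -0.3 -0.7] M [-0.01  0.02  0.02] w0.542
```

View pics/c7.png

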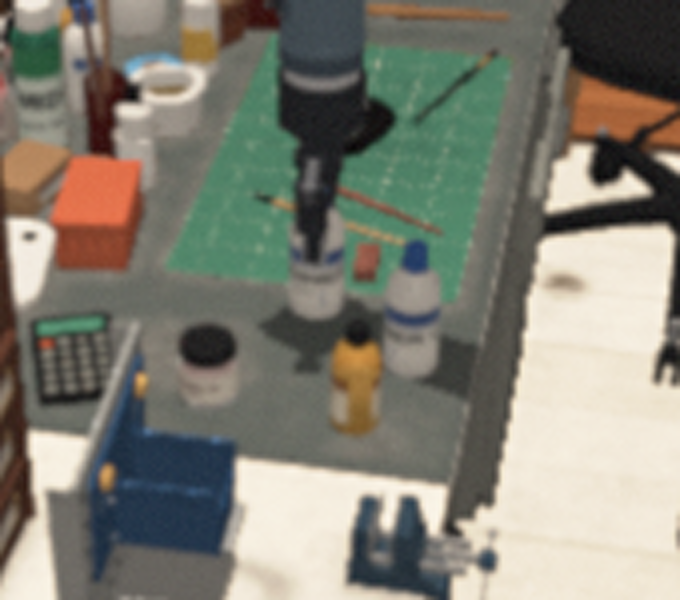

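The bottle is lifted upright (crop (318,265)) and its neighbours haven't moved. Carrying it over the bin now.

```bash
python3 - <<'E'
from h import *
B=np.load("B.npy");px,py=axes(PY);p=PO-px*.046
arm.servo_line(np.r_[B,.245],speed=.18)
arm.servo_line(np.r_[p,.245],speed=.2);arm.wait(.2);s=st("over")
arm.servo_line(np.r_[p,.195],speed=.1);s=st()
im,d=shot("side","side8");im,dt=shot("top","top8")
P=cloud("side",d);L=np.dstack([(P[...,:2]-PO)@px,(P[...,:2]-PO)@py,P[...,2]])
k=(abs(L[...,0]+.046)<.04)&(abs(L[...,1])<.035)&(L[...,2]>.132)&(L[...,2]<.19);q=L[k];print(len(q),np.percentile(q,[1,50,99],axis=0).round(4))
E
python3 -c "
import cv2
a=cv2.imread('pics/side8.png')[90:240,170:340];cv2.imwrite('pics/c8.png',cv2.resize(a,None,fx=4,fy=4,interpolation=2))"
```

```text
over t22.72 p [ 0.5365 -0.0648  0.2449] F [ 0.5  0.4 -1.8] M [ 0.02 -0.02  0.01] w0.543
 t23.37 p [ 0.5368 -0.0638  0.1951] F [ 1.1 -0.5 -0.2] M [ 0.   -0.   -0.04] w0.544
226 [[-0.069  -0.0253  0.1411]
 [-0.0496  0.0181  0.1671]
 [-0.0061  0.0278  0.1893]]
```

View pics/c8.png

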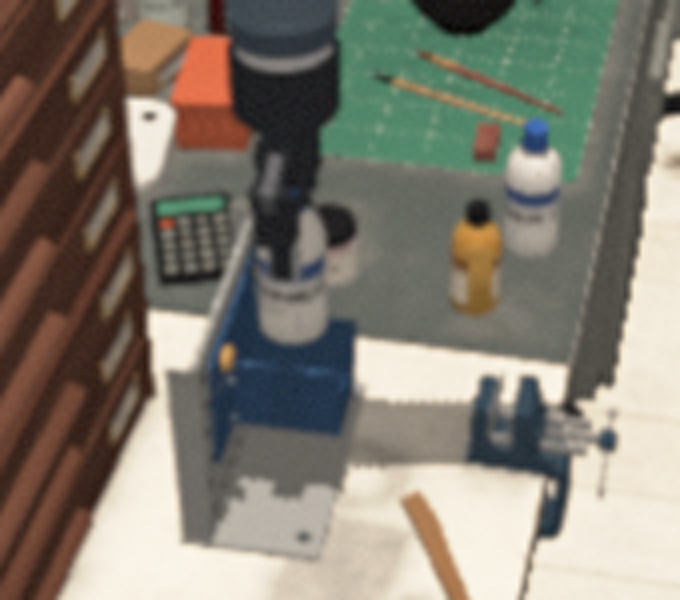

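The bottle is upright and centred over the bin (front at −69 mm, so its centre is about −45 mm). I'll lower it with force checks.

```bash
python3 - <<'E'
from h import *
px,py=axes(PY);p=PO-px*.046
z=.195
for z in [.165,.145,.136,.132,.129,.127,.125,.1235,.122,.1205]:
    arm.servo_line(np.r_[p,z],speed=.07);s=st("z%.4f"%z)
    if s["ft_force"][2]>4 or np.abs(s["ft_force"][:2]).max()>8: break
shot("side","side9")
E
python3 -c "
import cv2
a=cv2.imread('pics/side9.png')[90:240,170:340];cv2.imwrite('pics/c9.png',cv2.resize(a,None,fx=4,fy=4,interpolation=2))"
```

```text
z0.1650 t24.04 p [ 0.5362 -0.0638  0.1644] F [-0.5 -1.  -1.3] M [-0.03  0.02 -0.03] w0.546
z0.1450 t24.48 p [ 0.536  -0.0639  0.1442] F [-0.4  0.3 -2.1] M [-0.02  0.02 -0.02] w0.545
z0.1360 t24.75 p [ 0.536  -0.0639  0.1354] F [-0.2  0.6 -0.2] M [ 0.01 -0.02  0.02] w0.542
z0.1320 t25.00 p [ 0.5364 -0.0639  0.1318] F [-0.3 -0.3 -1.2] M [ 0.03  0.02 -0.02] w0.540
z0.1290 t25.25 p [ 0.5364 -0.064   0.1288] F [ 0.7  0.5 -1.3] M [0.   0.02 0.04] w0.546
z0.1270 t25.50 p [ 0.5364 -0.0639  0.1269] F [ 0.  -1.1 -1.4] M [-0.02 -0.   -0.07] w0.541
z0.1250 t25.75 p [ 0.5364 -0.0639  0.1248] F [-0.5 -0.3 -0.8] M [ 0.08 -0.    0.08] w0.548
z0.1235 t26.00 p [ 0.5367 -0.0639  0.1235] F [ 0.3  0.4 -0. ] M [-0.02 -0.04 -0.03] w0.546
z0.1220 t26.25 p [ 0.537  -0.0639  0.1233] F [-2.4 -0.1  6. ] M [-0.07  0.53 -0.  ] w0.543
```

View pics/c9.png

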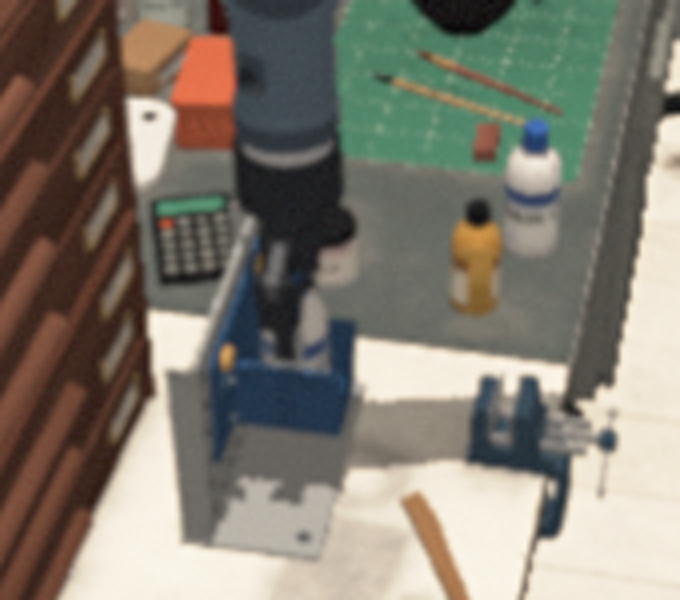

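Floor contact came at TCP z = 0.1233 (0.124 predicted). I'll release, retreat straight up, and check.

```bash
python3 - <<'E'
from h import *
px,py=axes(PY);p=PO-px*.046
arm.servo_line(np.r_[p,.1242],speed=.05);st()
arm.gripper_to(0.72);st("open")
arm.servo_line(np.r_[p,.15],speed=.06);st()
arm.servo_line(np.r_[p,.29],speed=.2);st("up")
q=np.array([.42,-.28])
arm.move_pose(np.r_[q,.33],down(PY));arm.wait(.5);st("away")
im,d=shot("side","side10");shot("top","top10")
P=cloud("side",d);L=np.dstack([(P[...,:2]-PO)@px,(P[...,:2]-PO)@py,P[...,2]])
k=(abs(L[...,0]+.044)<.04)&(abs(L[...,1])<.04)&(L[...,2]>.132)&(L[...,2]<.21)&(L[...,0]<-.01);v=L[k];print(len(v),np.percentile(v,[1,50,99],axis=0).round(4))
k=k&(L[...,2]>.168);v=L[k];print("cap",np.median(v,0),v[:,2].max())
for s in(1,-1):
    k=(abs(L[...,1]-s*.031)<.006)&(L[...,0]<-.02)&(L[...,0]>-.09)&(L[...,2]>.055)&(L[...,2]<.132);w=L[k];print("wall",len(w),np.percentile(w,[1,50,99],axis=0).round(4))
a=cv2.imread('pics/side10.png')[90:240,170:340];cv2.imwrite('pics/c10.png',cv2.resize(a,None,fx=4,fy=4,interpolation=2))
E
```

```text
t26.55 p [ 0.5365 -0.064   0.1241] F [ 0.8 -0.4 -1.3] M [-0.01  0.05  0.04] w0.546
open t26.85 p [ 0.5366 -0.0639  0.1242] F [ 0.   0.2 -0.3] M [-0.01  0.02 -0.04] w0.717
 t27.43 p [ 0.5367 -0.0641  0.1504] F [-1.  -0.1 -0.3] M [ 0.02  0.05 -0.04] w0.717
up t28.28 p [ 0.5355 -0.064   0.2886] F [-0.5 -0.2 -0.4] M [ 0.    0.04 -0.  ] w0.723
away t29.76 p [ 0.4202 -0.2797  0.33  ] F [0.2 0.9 0.2] M [-0.03 -0.02  0.01] w0.715
290 [[-0.0709 -0.0098  0.133 ]
 [-0.0512  0.0103  0.1596]
 [-0.0245  0.0245  0.1934]]
cap [-0.04999234  0.00578305  0.18553528] 0.19429333178365304
wall 350 [[-0.0843  0.0258  0.0641]
 [-0.0527  0.0304  0.0974]
 [-0.0206  0.0356  0.1267]]
wall 86 [[-0.0853 -0.035   0.0708]
 [-0.0752 -0.0311  0.1031]
 [-0.066  -0.0271  0.127 ]]
```

View pics/c10.png

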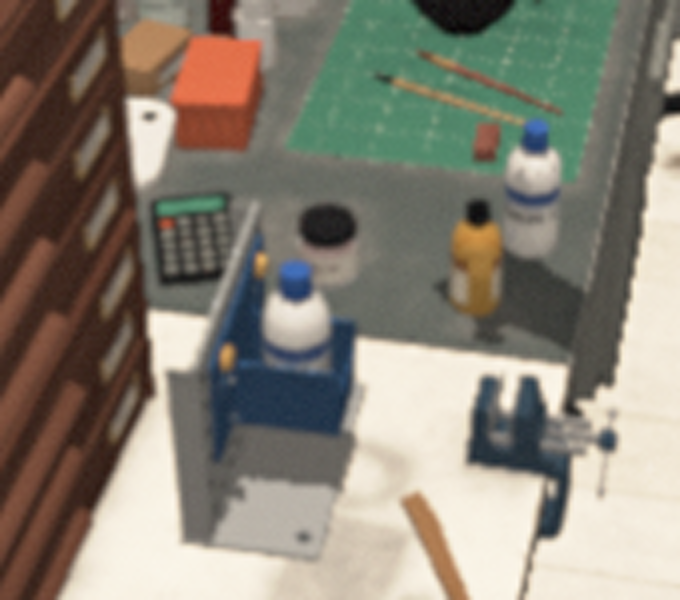

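View pics/top10.png

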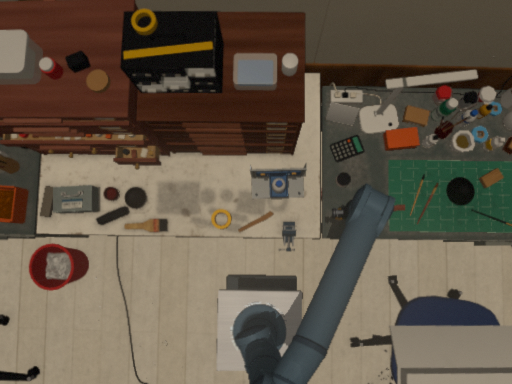

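The bottle stands upright in the bin (cap at crop (296,280), top at about 0.192 m against 0.191 expected). The holder still hangs, and the bystanders are in place. Handing in.

```bash
python3 - <<'E'
from h import *
arm.sign_off()
E
```

```text
the job is handed in; nothing more can be done
```

The holder is hung and locked on both studs, and the white bottle stands upright in it. I handed the job in at about 30 s of the 64 s allowed.

- **Hanging the holder:** I gripped the bin across its side walls, and both stud heads showed through the keyholes once the plate met the panel. It slid down 23.4 mm to a hard stop (24 mm nominal), then I let go. The foot came to about 65.5 mm above the table against 65 mm given. The plate met the panel about 2 mm earlier than I had measured, within calibration.
- **Choosing the bottle:** two white bottles with blue caps stood in that group, 0.634 m and 0.559 m from the base. I took the farther one.
- **Placing it:** I lowered it upright into the bin until it touched the floor, released it and backed away.
- **Last checks:** the bottle's top is at about 0.192–0.193 m (0.191 expected). The holder stayed in place with its rim at 126–127 mm; 125 mm is nominal, and the depth camera reads about 1 mm high. In the last pictures the amber bottle, jar, tape roll and the other white bottle look unmoved. The measured forces stayed around 20 N. No check failed.

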